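# Pour washed bearing balls from the basket and complete the kit

## Robot

A 6-joint arm with a two-finger parallel gripper is mounted at the origin on the work surface; the furniture and walls round the work are solid. World frame = base frame: x ahead of the robot, y to its left, z up, the work surface at z = 0. Lengths are in m, angles in rad, forces in N, time in s.
With the tool pointing down it reaches from about 0.3 to 0.85 m from the base axis. Payload 5.4 kg.
Tool frame: the origin (TCP) lies on the centre line of the jaws, within the pads' length; the fingertips stand 22 mm ahead of it and the grasp point (between the pads) lies 3 mm ahead of it (env.tip_extent is the distance from the TCP to the fingertips, in m); z points along the fingers, y is the line along which they close (so a half turn about z gives the same grasp; the last joint's range is limited). The gripper opens to 85 mm and grips with 20 to 120 N. Pads are 22 mm wide; open, the fingers measure 114 mm over their backs; the gripper's body (76 mm by 85 mm) begins 54 mm behind the grasp point. The pads swing forward as they close: fully open they stand 13 mm farther back than shut.
Start: joints at [-1.315, 0.158, 1.597, -0, 1.386, -0.21], TCP at [0.258, -0.514, 0.253] pointing down, gripper open.
Joint ranges: [-2.91, 2.91], [-0.94, 2.29], [0.18, 2.7], [-1.29, 4.43], [0.17, 2.64], [-3, 3]. Speed limits (rad/s): [2.57, 2.57, 3.14, 3.14, 3.14, 3.14].

## Interface

Orientations are given as a unit quaternion [w, x, y, z].
In Python, from station import env gives the robot as it stands. The module is installed in compiled form; this text tells all that it offers.
- The arm moves only by the tool servo_tool, never from a script. Its argument "commands" is a list of rows, each a list of 5 numbers: the shift along the world's x, y, z each as a share of 0.02 m, from -1 to 1, then the turn about the world's z as a share of 0.08 rad, from -1 to 1, then the finger opening in mm, from 0 to 85.4. In form: [[tx, ty, tz, yaw, fingers], ...]. A call has 1 to 20 rows; each row shifts and turns the commanded pose from where the row before left it; what a row does not reach is not made up. A row lasts 1/12 s, in which the tool goes at most 41.7 mm and 7.16 degrees, less where a joint would pass 70% of its speed; a pose out of reach is approached as far as the arm can. A call with a number of a shift or a turn outside -1 to 1 is refused whole. A call with a gripper value outside its range is refused whole. The fingers move at their own pace and stop on an object; "grip_force" is the grip in N (left out, the last holds). Time passes only in rows, so rows that do not move let the fingers close. It gives the time, the measured TCP pose, the force, the opening and the grip force at its end, in the units of the state.
- env.state(): the state, without advancing time (a new reading comes with each control period).
- env.read_camera(name): name is "side" or "top" or "wrist"; returns a dict with "pixels" (420x560x3 uint8, red, green, blue), "mtx" (3x3 intrinsics, pixels), "rvec" (rotation vector, rad) and "tvec" (3), from world to camera coordinates, as OpenCV has them. Camera axes: x right, y down, z forward; pixel columns grow to the right and rows downward; lengths in m; the calibration is good to about 2 mm. The wrist camera is an equidistant fisheye: a pixel r from the principal point sees the ray r / f radians off the axis. A picture is of the moment at which its call begins. There is no depth.
- env.close_job(): hands the job in; it is judged then, once.
The state is a dict: "time": time; "joints": joint angles; "joint_velocities": joint speeds; "effort": joint torques, N m; "tool_pos": TCP position; "eef_rot": TCP orientation; "wrist_force": force on the tool from outside, world axes, zero at the start; "wrist_torque": the same for the moment, N m; "width": opening from 0.0 (shut) to 1.0 (fully open); "gripper_force": force on a finger pad.
Only numpy, scipy, OpenCV 4.12 (cv2) and the standard library are available. Lean on these libraries where they do the work, as an engineer would, in place of code of your own. Each camera call takes 0.05 s, during which the arm holds its last target. There are 200 camera calls.

## Task

The bearing balls in the mesh wash basket are clean: carry the basket by its handle to the grey parts bin, dip its notched spout and let all four balls roll out through the spout into the bin. Stand the empty basket upright, back on its draining mat, then put the white gear into the bin with the balls to complete the kit. Spill nothing, do not pick the balls out of the basket with the gripper, do not tip the basket sideways or backwards, and leave the motor and the bottle alone.

Things in the scene. Friction and masses are not known exactly. Their poses are not given: they have to be found in the camera images.
- basket: Loose wire-mesh steel wash basket, about 0.22 kg (varies) empty. Origin: centre of the underside beneath the handle; z up; -x points to the spout, +x to the back. Back wall at x=+45 mm, side walls at y=+-45, 55 high. From x=-20 to -55 the sides draw together to a 58 wide notch (55 clear), continued as an open spout channel to x=-80 (sides 42 high). An arch handle, 90 wide in y, stands over x=0
- basket_grip (a point): Centre of the basket's black handle grip, 110 mm above the basket's underside (basket x=0,y=0). The grip block is 16 mm thick in basket x (flat faces to pinch), 50 mm long in basket y, 24 mm high; free above and on both sides, its underside is 43 mm above the basket's rim
- basket_spout (a point): Middle of the spout lip: basket x=-80, y=0, z=26 mm. The basket floor is level (top at z=4) from x=+45 to -20, then rises at 20 degrees to this lip, so the balls stay in while it is upright. They begin to roll out when the spout end is dipped more than about 20 degrees; 45 degrees empties it briskly
- drain_mat: Black rubber draining mat fixed to the bench, 164 x 136 x 4 mm (x, y, z); origin at the centre of its underside, top at z=4 mm. The basket stands on it
- bin: Grey open-topped parts bin fixed to the bench, 160 x 140 mm outside (x, y), 50 mm high, walls and floor 4 mm; origin at the centre of its underside, z up. A blank label holder is on its -x face
- gear: Loose white plastic spur gear lying flat, 44 mm diameter, 15 mm high, 0.03 kg; origin at the centre of its underside, z up. The gripper can take it across its diameter anywhere
- motor: Bystander: stepper motor, 50 x 42 mm, 61 mm high with its shaft up; origin at the centre of its underside
- alcohol_bottle: Bystander: white bottle with a pointed cap, 63 mm diameter, 187 mm high, standing; origin at the centre of its underside
- ball_1: One of four equal polished steel bearing balls, 16 mm diameter, 0.017 kg, lying in the basket; origin at the ball's centre. Rolls freely
- ball_2: One of four equal polished steel bearing balls, 16 mm diameter, 0.017 kg, lying in the basket; origin at the ball's centre. Rolls freely
- ball_3: One of four equal polished steel bearing balls, 16 mm diameter, 0.017 kg, lying in the basket; origin at the ball's centre. Rolls freely
- ball_4: One of four equal polished steel bearing balls, 16 mm diameter, 0.017 kg, lying in the basket; origin at the ball's centre. Rolls freely

How it is judged:
On the way, in this order (a step that is already met when the one before it is completed fails the run):
1. the basket is held over the bin with its spout dipped (12 degrees or more) (angle between basket's own x axis and vertical below 1.36 rad and horizontal distance between basket_spout and bin below 0.13 m and height (world z) of basket above 0.02 m), for 0.1 s.
2. all four balls are in the bin (x of ball_1 in the frame of bin between -0.078 and 0.078 m and y of ball_1 in the frame of bin between -0.068 and 0.068 m and z of ball_1 in the frame of bin between 0 and 0.048 m and x of ball_2 in the frame of bin between -0.078 and 0.078 m and y of ball_2 in the frame of bin between -0.068 and 0.068 m and z of ball_2 in the frame of bin between 0 and 0.048 m and x of ball_3 in the frame of bin between -0.078 and 0.078 m and y of ball_3 in the frame of bin between -0.068 and 0.068 m and z of ball_3 in the frame of bin between 0 and 0.048 m and x of ball_4 in the frame of bin between -0.078 and 0.078 m and y of ball_4 in the frame of bin between -0.068 and 0.068 m and z of ball_4 in the frame of bin between 0 and 0.048 m), for 0.2 s.
3. the empty basket stands upright on its mat again (horizontal distance between basket and drain_mat below 0.065 m and angle between basket's own z axis and vertical below 0.08 rad and height (world z) of basket between 0.002 and 0.01 m and contact force between the fingers and basket below 0.1 N and linear speed of basket below 0.02 m/s), for 0.2 s.
4. the gear is in the bin, released (x of gear in the frame of bin between -0.078 and 0.078 m and y of gear in the frame of bin between -0.068 and 0.068 m and z of gear in the frame of bin between 0 and 0.045 m and contact force between the fingers and gear below 0.1 N), for 0.2 s.
At the end, for the whole second after the job is handed in: All four balls and the gear lie inside the bin below its rim, the gear at rest; the basket stands upright (within 4.5 degrees) and at rest on its mat, its origin within 65 mm of the mat's centre (all of step 2 and x of gear in the frame of bin between -0.078 and 0.078 m and y of gear in the frame of bin between -0.068 and 0.068 m and z of gear in the frame of bin between 0 and 0.045 m and horizontal distance between basket and drain_mat below 0.065 m and angle between basket's own z axis and vertical below 0.08 rad and height (world z) of basket between 0.002 and 0.01 m and linear speed of gear below 0.05 m/s and linear speed of basket below 0.02 m/s); the robot touches nothing.
It fails at once if a ball is spilt outside the basket and the bin, onto the bench ((height (world z) of ball_1 below 0.0105 m and not (x of ball_1 in the frame of bin between -0.078 and 0.078 m and y of ball_1 in the frame of bin between -0.068 and 0.068 m and z of ball_1 in the frame of bin between 0 and 0.048 m)) or (height (world z) of ball_2 below 0.0105 m and not (x of ball_2 in the frame of bin between -0.078 and 0.078 m and y of ball_2 in the frame of bin between -0.068 and 0.068 m and z of ball_2 in the frame of bin between 0 and 0.048 m)) or (height (world z) of ball_3 below 0.0105 m and not (x of ball_3 in the frame of bin between -0.078 and 0.078 m and y of ball_3 in the frame of bin between -0.068 and 0.068 m and z of ball_3 in the frame of bin between 0 and 0.048 m)) or (height (world z) of ball_4 below 0.0105 m and not (x of ball_4 in the frame of bin between -0.078 and 0.078 m and y of ball_4 in the frame of bin between -0.068 and 0.068 m and z of ball_4 in the frame of bin between 0 and 0.048 m))).
It fails at once if a ball that is not in the bin is gripped or pushed with the fingers ((contact force between the fingers and ball_1 above 1 N and not (x of ball_1 in the frame of bin between -0.078 and 0.078 m and y of ball_1 in the frame of bin between -0.068 and 0.068 m and z of ball_1 in the frame of bin between 0 and 0.048 m)) or (contact force between the fingers and ball_2 above 1 N and not (x of ball_2 in the frame of bin between -0.078 and 0.078 m and y of ball_2 in the frame of bin between -0.068 and 0.068 m and z of ball_2 in the frame of bin between 0 and 0.048 m)) or (contact force between the fingers and ball_3 above 1 N and not (x of ball_3 in the frame of bin between -0.078 and 0.078 m and y of ball_3 in the frame of bin between -0.068 and 0.068 m and z of ball_3 in the frame of bin between 0 and 0.048 m)) or (contact force between the fingers and ball_4 above 1 N and not (x of ball_4 in the frame of bin between -0.078 and 0.078 m and y of ball_4 in the frame of bin between -0.068 and 0.068 m and z of ball_4 in the frame of bin between 0 and 0.048 m))).
It fails at once if the basket is tipped sideways or backwards by more than 25 degrees (angle between basket's own y axis and vertical below 1.135 rad or angle between basket's own y axis and vertical above 2.007 rad or angle between basket's own x axis and vertical above 2.007 rad).
It fails at once if the motor or the bottle is moved by more than 30 mm or the bottle is tipped (distance of any of motor, alcohol_bottle from where it was at the start of the episode above 0.03 m or angle between alcohol_bottle's own z axis and vertical above 0.4 rad).
It also fails if it takes over 72 s, if anything falls off the work surface, if the arm or the gripper's body presses on something with over 40 N, if the wrist force passes 120 N, or if a joint passes its speed limit or range.

## Working session

There is one attempt and no reset: what is moved stays moved. The work goes in short steps, Python scripts to look and compute and a tool call to move; the robot and the scene stay as the last step left them, time stands still between calls to the robot, and variables do not carry over. Pictures are saved under pics/ and viewed, at most 10 in all, crops included, and the job is handed in when it is done.

Besides the shell and the picture viewer there is one more tool, called after "Emit:" by a JSON object that holds its "fn" and its "kwargs", one argument or row to a line. servo_tool: Moves the arm, as the interface text tells. Its arguments: {"type":"object","properties":{"commands":{"type":"array"},"grip_force":{"type":"number"}},"required":["commands"]}

```bash
mkdir -p pics; cat > h.py <<'E'
import numpy as np, cv2
from station import env
def cam(n,save=None):
    c=env.read_camera(n)
    if save: cv2.imwrite(f'pics/{save}.png',c['pixels'][:,:,::-1])
    return c
def ray(c,u,v):
    R=cv2.Rodrigues(np.array(c['rvec'],float))[0]; o=-R.T@np.array(c['tvec'],float).ravel()
    K=np.array(c['mtx']); d=R.T@np.linalg.inv(K)@[u,v,1.]
    return o,d
def plane(c,u,v,z):
    o,d=ray(c,u,v); return o+d*(z-o[2])/d[2]
def proj(c,P):
    return cv2.projectPoints(np.array(P,float).reshape(-1,3),np.array(c['rvec'],float),np.array(c['tvec'],float),np.array(c['mtx'],float),None)[0].reshape(-1,2)
E
python3 - <<'E'
from h import *
for n in('top','side'):
    c=cam(n,n+'0'); o,d=ray(c,280,210); print(n,o.round(3),(d/np.linalg.norm(d)).round(3),c['mtx'][0][0])
s=env.state(); print(s['time'],s['tool_pos'],s['eef_rot'],s['width'],env.tip_extent)
E
```

```text
top [0.486 0.01  1.09 ] [ 0.103 -0.002 -0.995] 486.1835430400169
side [ 0.654 -0.635  0.969] [-0.042  0.584 -0.811] 546.8320871267748
0.1 [ 0.25809633 -0.51323769  0.25237492] [-8.93881082e-04  9.72998456e-01  2.30809890e-01 -5.70180427e-06] 1.0024300905744494 0.022
```

View pics/top0.png

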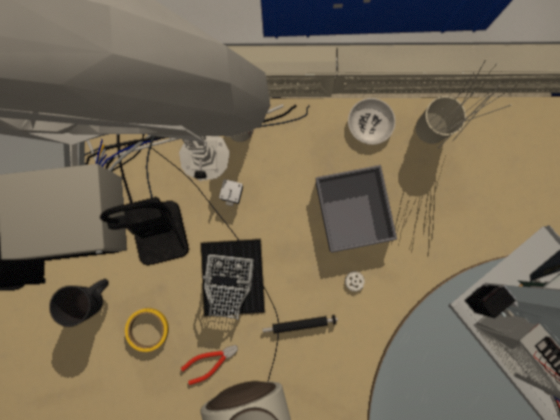

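View pics/side0.png

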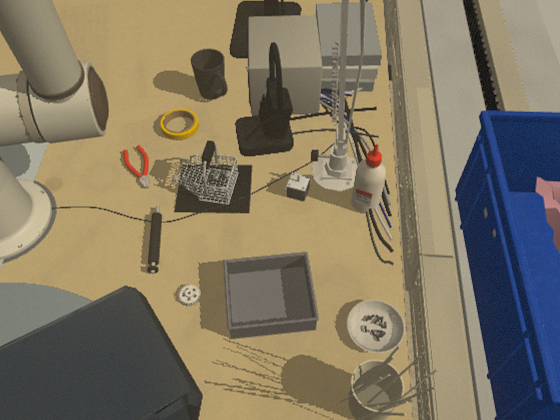

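Top view: the basket is at about (228,282) on its black mat, with the motor at (231,192), the bin at (356,209) and the gear at (355,282). In the side view the bottle is at (370,180) and the arm is at the upper left. Next I'll magnify the basket in both views.

```bash
python3 - <<'E'
from h import *
a=cv2.imread('pics/top0.png')[225:335,180:280]; b=cv2.imread('pics/side0.png')[130:220,160:260]
a=cv2.resize(a,(400,440),interpolation=2); b=cv2.resize(b,(400,360),interpolation=2)
b=cv2.copyMakeBorder(b,0,80,0,0,0); cv2.imwrite('pics/z0.png',np.hstack([a,b]))
c=cam('top')
g=c['pixels']
hsv=cv2.cvtColor(g,cv2.COLOR_RGB2HSV)
# mat: dark pixels
m=((hsv[...,2]<50)).astype(np.uint8); m[:235]=0;m[322:]=0;m[:,:195]=0;m[:,270:]=0
m=cv2.morphologyEx(m,cv2.MORPH_CLOSE,np.ones((15,15)));
r=cv2.minAreaRect(max(cv2.findContours(m,0,1)[0],key=cv2.contourArea)); print('mat',r)
P=np.array([plane(c,*p,.004) for p in cv2.boxPoints(r)]); print(P.round(3),P.mean(0).round(3))
# bin
m=((hsv[...,1]<60)&(hsv[...,2]<140)).astype(np.uint8); m[:160]=0;m[258:]=0;m[:,:308]=0;m[:,405:]=0
m=cv2.morphologyEx(m,cv2.MORPH_OPEN,np.ones((3,3)))
r=cv2.minAreaRect(max(cv2.findContours(m,0,1)[0],key=cv2.contourArea)); print('bin',r)
P=np.array([plane(c,*p,.05) for p in cv2.boxPoints(r)]); print(P.round(3),P.mean(0).round(3),[np.linalg.norm(P[i]-P[i-1]).round(3) for i in(1,2)])
# gear
m=((hsv[...,1]<60)&(hsv[...,2]>150)).astype(np.uint8); m[:265]=0;m[298:]=0;m[:,:338]=0;m[:,372:]=0
k=max(cv2.findContours(m,0,1)[0],key=cv2.contourArea);(u,v),rr=cv2.minEnclosingCircle(k); print('gear',u,v,rr,plane(c,u,v,.015))
E
```

```text
mat ((232.025634765625, 277.4226989746094), (72.29158782958984, 60.67654037475586), 86.53176879882812)
[[0.525 0.188 0.004]
 [0.532 0.053 0.004]
 [0.374 0.043 0.004]
 [0.367 0.176 0.004]] [0.449 0.115 0.004]
bin ((355.4512634277344, 208.3061981201172), (76.66626739501953, 68.08326721191406), 78.48616790771484)
[[ 0.664 -0.067  0.05 ]
 [ 0.693 -0.212  0.05 ]
 [ 0.529 -0.241  0.05 ]
 [ 0.501 -0.098  0.05 ]] [ 0.597 -0.154  0.05 ] [np.float64(0.148), np.float64(0.166)]
gear 355.0 281.0 9.219644546508789 [ 0.43982467 -0.15536768  0.015     ]
```

View pics/z0.png

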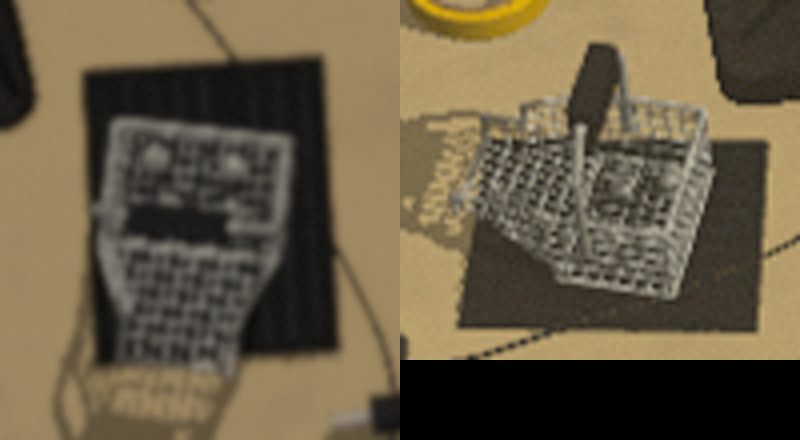

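The basket's spout points toward the robot (-x) and its yaw is about -6°. The grip block is at zoom (180,222), and two balls show near the back wall. I can only translate and yaw, so dipping the spout will need the basket to pivot in the jaws. I'll get positions, then look at the handle from near.

```bash
python3 - <<'E'
from h import *
c=cam('top'); s=cam('side')
def tri(a,b):
    o1,d1=ray(c,*a);o2,d2=ray(s,*b)
    t=np.linalg.lstsq(np.c_[d1,-d2],o2-o1,rcond=None)[0]; p=o1+d1*t[0];q=o2+d2*t[1]; return ((p+q)/2).round(3),np.linalg.norm(p-q).round(4)
g=c['pixels'].astype(int)
print('grip top plane',plane(c,225,280.5,.122).round(3))
print('grip tri',tri((225,280.5),(208,153)))
print('back corners z55',plane(c,207.8,255.5,.055).round(3),plane(c,253,260,.055).round(3))
print('spout corners z42',plane(c,210,316,.042).round(3),plane(c,238,318,.042).round(3))
print('motor top',plane(c,233,188,.05).round(3))
print('bottle cap',plane(s,375,157,.187).round(3),'base',plane(s,365,205,.01).round(3))
print('mat corners side',[plane(s,*p,.004).round(3)[:2].tolist() for p in ((191,165),(252,166),(249,212),(175,211))])
print('bin rim corners side',[plane(s,*p,.05).round(3)[:2].tolist() for p in ((224,263),(309,254),(317,322),(229,335))])
print(proj(s,[[.453,.12,.11]]),proj(c,[[.453,.12,.11]]))
E
```

```text
grip top plane [0.447 0.117 0.122]
grip tri (array([0.448, 0.119, 0.112]), np.float64(0.0021))
back corners z55 [0.497 0.161 0.055] [0.487 0.066 0.055]
spout corners z42 [0.37  0.158 0.042] [0.365 0.098 0.042]
motor top [0.642 0.109 0.05 ]
bottle cap [0.784 0.064 0.187] base [0.787 0.081 0.01 ]
mat corners side [[0.389, 0.175], [0.53, 0.181], [0.537, 0.05], [0.375, 0.042]]
bin rim corners side [[0.506, -0.107], [0.67, -0.075], [0.69, -0.217], [0.534, -0.253]]
[[210.24134634 153.43265937]] [[224.3286292  277.22968591]]
```

Emit:
{"fn": "servo_tool", "kwargs": {
  "commands": [
    [0.4,1,0,-1,60],
    [0.4,1,0,-1,60],
    [0.4,1,0,-1,60],
    [0.4,1,0,-1,60],
    [0.4,1,0,-1,60],
    [0.4,1,0,-1,60],
    [0.4,1,0,-1,60],
    [0.4,1,0,-0.2,60],
    [0.4,1,0,0,60],
    [0.4,1,0,0,60],
    [0.4,1,0,0,60],
    [0.4,1,0,0,60],
    [0.4,1,0,0,60],
    [0.4,1,0,0,60],
    [0.4,1,0,0,60],
    [0.3,1,0,0,60],
    [0.3,1,0,0,60],
    [0,1,0,0,60],
    [0,1,0,0,60],
    [0,1,0,0,60]
  ]
}}

```text
time: 1.92
tool_pos: [0.3901, -0.1127, 0.2532]
eef_rot: [-0.0, 0.998, -0.055, -0.0]
wrist_force: [-0.9, 0.2, 0.5]
width: 0.702
gripper_force: 0.0
```

Grip at about (0.448, 0.118, 0.112), which agrees with the stated 0.11 m height. Moving above it for a near look.

Emit:
{"fn": "servo_tool", "kwargs": {
  "commands": [
    [0.3,1,0,0,60],
    [0.3,1,0,0,60],
    [0.3,1,0,0,60],
    [0.3,1,0,0,60],
    [0.3,1,0,0,60],
    [0.3,1,0,0,60],
    [0.3,1,0,0,60],
    [0.3,1,0,0,60],
    [0.3,1,0,0,60],
    [0.2,1,0,0,60],
    [0,1,0,0,60],
    [0,0.5,0,0,60],
    [0,0,-1,0,60],
    [0,0,-0.8,0,60],
    [0,0,0,0,60]
  ]
}}

```text
time: 3.17
tool_pos: [0.446, 0.1162, 0.214]
eef_rot: [0.0, 0.998, -0.055, -0.003]
wrist_force: [-0.6, -0.3, -0.5]
width: 0.705
gripper_force: 0.0
```

```bash
python3 - <<'E'
from h import *
w=cam('wrist'); s=cam('side')
print(env.state()['tool_pos'],np.array(w['mtx']).round(1).tolist(),w['rvec'],w['tvec'])
a=w['pixels'][:,:,::-1]
b=cv2.resize(s['pixels'][110:225,150:270,::-1],(240*2,230*2),interpolation=2)
b=cv2.copyMakeBorder(cv2.resize(b,(320,307)),0,0,0,0,0)
a=cv2.resize(a,(480,360)); b=cv2.copyMakeBorder(b,0,53,0,0,cv2.BORDER_CONSTANT)
cv2.imwrite('pics/z1.png',np.hstack([a,b])); cv2.imwrite('pics/w1.png',w['pixels'][:,:,::-1])
E
```

```text
[0.44787322 0.11600075 0.21714739] [[325.2, 0.0, 277.3], [0.0, 325.2, 212.1], [0.0, 0.0, 1.0]] [-1.93797091  2.16340572  0.35375315] [0.16479644 0.37972853 0.47910629]
```

View pics/z1.png

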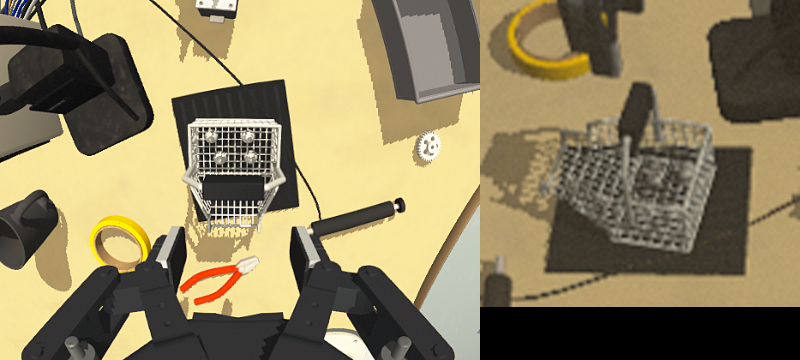

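```bash
python3 - <<'E'
import cv2
a=cv2.imread('pics/w1.png')[130:275,200:345]
cv2.imwrite('pics/z2.png',cv2.resize(a,(580,580),interpolation=2))
E
```

```text
(no output)
```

View pics/z2.png

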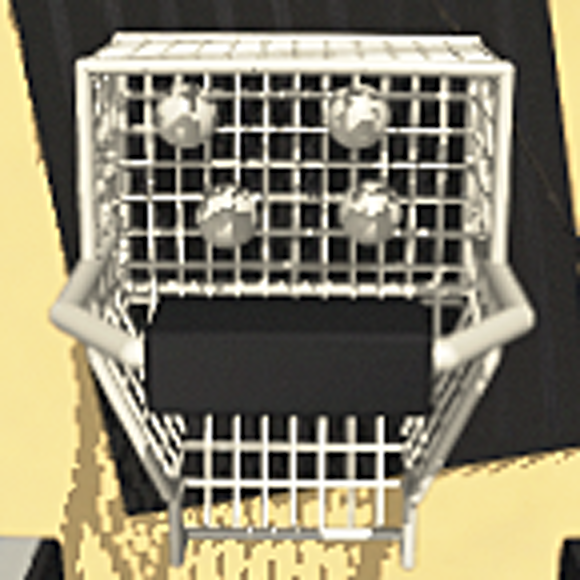

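The handle has posts at ±45 mm that turn inward as sloping rods to the mid-height of the grip's ends (zoom (140,350) and (440,350)). That leaves the upper part of each end face free. All four balls lie at the back. If I grip across basket y, above the rods, the basket can pivot about its y axis, and I can lever it on the bin's rim.

```bash
python3 - <<'E'
from h import *
w=cam('wrist')
R=cv2.Rodrigues(np.array(w['rvec'],float))[0]; K=np.array(w['mtx']); o=-R.T@np.array(w['tvec']).ravel()
def fp(u,v,z):
    x=(u-K[0,2])/K[0,0]; y=(v-K[1,2])/K[1,1]; r=np.hypot(x,y)+1e-9
    d=R.T@np.array([x/r*np.sin(r),y/r*np.sin(r),np.cos(r)]); return o+d*(z-o[2])/d[2]
print('cam',o.round(3),env.state()['tool_pos'])
q=lambda a,b:(200+a/4,130+b/4)
for n,a,b,z in(('TL',160,302,.122),('TR',430,302,.122),('BL',148,362,.122),('BR',432,362,.122),('rimBL',82,65,.055),('rimBR',512,68,.055),('spL',178,555,.042),('spR',408,560,.042),('shoL',62,312,.085),('shoR',530,315,.085)):
    print(n,fp(*q(a,b),z).round(4))
E
```

```text
cam [0.529 0.107 0.337] [0.44852893 0.11597886 0.21802428]
TL [0.4659 0.1405 0.122 ]
TR [0.4607 0.094  0.122 ]
BL [0.4551 0.1442 0.122 ]
BR [0.4496 0.0945 0.122 ]
rimBL [0.502  0.1605 0.055 ]
rimBR [0.4909 0.0672 0.055 ]
spL [0.3747 0.1585 0.042 ]
spR [0.3668 0.0999 0.042 ]
shoL [0.4552 0.1668 0.085 ]
shoR [0.444  0.0713 0.085 ]
```

Block centre is about (0.448, 0.119) with yaw -6.5°, consistent across both cameras. Now descending.

Emit:
{"fn": "servo_tool", "kwargs": {
  "commands": [
    [0,0.15,-0.9,0,60],
    [0,0,-1,0,60],
    [0,0,-1,0,60],
    [0,0,-0.6,0,60],
    [0,0,-0.2,0,60],
    [0,0,0,0,60],
    [0,0,0,0,60]
  ]
}}

```text
time: 3.9
tool_pos: [0.4492, 0.1191, 0.1447]
eef_rot: [-0.0, 0.998, -0.055, 0.001]
wrist_force: [0.3, 0.3, 0.0]
width: 0.7
gripper_force: 0.0
```

```bash
python3 - <<'E'
from h import *
w=cam('wrist'); s=cam('side')
print(env.state()['tool_pos'])
a=cv2.resize(w['pixels'][130:420,100:480,::-1],(456,348)); b=cv2.resize(s['pixels'][100:220,150:270,::-1],(340,340),interpolation=2)
b=cv2.copyMakeBorder(b,0,8,0,0,cv2.BORDER_CONSTANT)
cv2.imwrite('pics/z3.png',np.hstack([a,b]))
E
```

```text
[0.44939947 0.11920479 0.14487494]
```

View pics/z3.png

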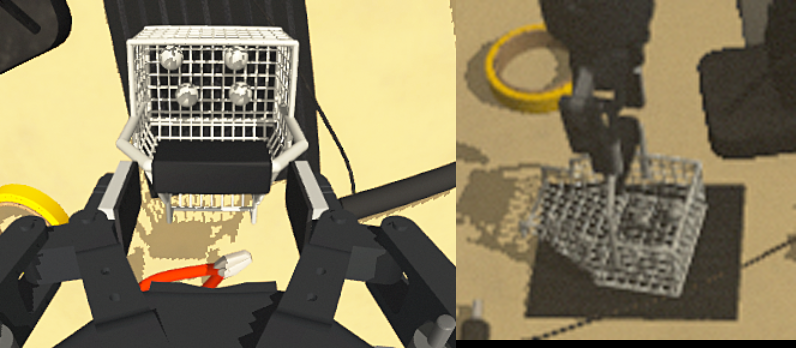

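The pads straddle the grip block symmetrically (tips at (127,165) and (310,165) in the crop). I'll feel downward for the rods.

Emit:
{"fn": "servo_tool", "kwargs": {
  "commands": [
    [0,0,-0.15,0,58],
    [0,0,-0.15,0,58],
    [0,0,-0.1,0,58],
    [0,0,0,0,58]
  ],
  "grip_force": 35
}}

```text
time: 4.33
tool_pos: [0.4478, 0.1193, 0.1348]
eef_rot: [0.0, 0.998, -0.055, -0.0]
wrist_force: [-0.7, -0.5, -0.3]
width: 0.687
gripper_force: 0.0
```

Emit:
{"fn": "servo_tool", "kwargs": {
  "commands": [
    [0,0,-0.1,0,58],
    [0,0,0,0,58]
  ]
}}

```text
time: 4.5
tool_pos: [0.4485, 0.1193, 0.1337]
eef_rot: [-0.0, 0.998, -0.055, 0.0]
wrist_force: [-0.8, 0.3, 3.8]
width: 0.68
gripper_force: 1.9
```

Emit:
{"fn": "servo_tool", "kwargs": {
  "commands": [
    [0,0,-0.1,0,58],
    [0,0,0,0,58]
  ]
}}

```text
time: 4.67
tool_pos: [0.4489, 0.1194, 0.1331]
eef_rot: [-0.0, 0.998, -0.055, 0.0]
wrist_force: [-6.2, -0.4, 14.7]
width: 0.677
gripper_force: 7.2
```

Emit:
{"fn": "servo_tool", "kwargs": {
  "commands": [
    [0,0,-0.1,0,58],
    [0,0,0,0,58]
  ]
}}

```text
time: 4.83
tool_pos: [0.4493, 0.1194, 0.1327]
eef_rot: [0.0, 0.999, -0.055, 0.001]
wrist_force: [-10.7, -0.9, 25.6]
width: 0.678
gripper_force: 12.7
```

The fingers met the rods at TCP z ≈ 0.134 (tips at 0.112, matching the sloping rods). Raise a little and close.

Emit:
{"fn": "servo_tool", "kwargs": {
  "commands": [
    [0,0,0.45,0,58],
    [0,0,0,0,58],
    [0,0,0,0,58]
  ]
}}

```text
time: 5.08
tool_pos: [0.4486, 0.1193, 0.1385]
eef_rot: [-0.0, 0.998, -0.055, 0.001]
wrist_force: [0.5, -0.2, -0.8]
width: 0.677
gripper_force: 0.0
```

Emit:
{"fn": "servo_tool", "kwargs": {
  "commands": [
    [0,0,0,0,45],
    [0,0,0,0,40],
    [0,0,0,0,40],
    [0,0,0,0,40],
    [0,0,0,0,40],
    [0,0,0,0,40]
  ],
  "grip_force": 40
}}

```text
time: 5.58
tool_pos: [0.4481, 0.1194, 0.1381]
eef_rot: [-0.0, 0.998, -0.055, -0.0]
wrist_force: [-0.6, 2.0, 2.6]
width: 0.563
gripper_force: 41.0
```

Emit:
{"fn": "servo_tool", "kwargs": {
  "commands": [
    [0,0,0.1,0,40],
    [0,0,0.2,0,40],
    [0,0,0.3,0,40],
    [0,0,0.3,0,40],
    [0,0,0,0,40],
    [0,0,0,0,40]
  ]
}}

```text
time: 6.08
tool_pos: [0.4486, 0.1192, 0.1569]
eef_rot: [0.0, 0.998, -0.055, 0.001]
wrist_force: [0.3, 0.1, -3.4]
width: 0.564
gripper_force: 41.8
```

```bash
python3 - <<'E'
from h import *
w=cam('wrist','w4'); s=cam('side')
print(env.state()['tool_pos'])
a=cv2.resize(w['pixels'][100:420,80:480,::-1],(440,352)); b=cv2.resize(s['pixels'][100:220,150:270,::-1],(352,352),interpolation=2)
cv2.imwrite('pics/z4.png',np.hstack([a,b]))
E
```

```text
[0.44806899 0.1192276  0.15617654]
```

View pics/z4.png

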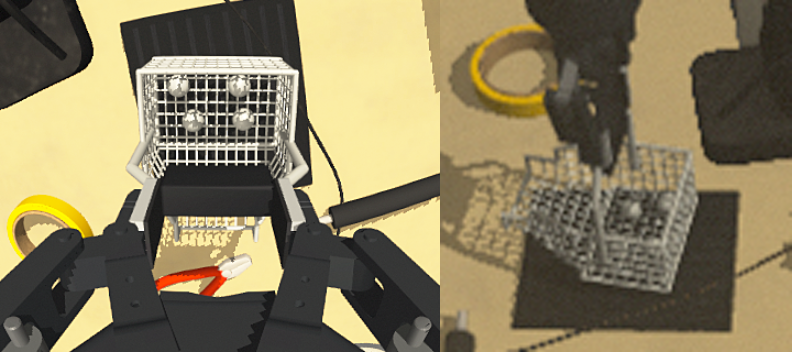

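The basket is held level (about -3.4 N at the wrist) with the four balls at the back. I'll lift it and carry it over the bin, turning it to match the bin's yaw of about 10.5°.

Emit:
{"fn": "servo_tool", "kwargs": {
  "commands": [
    [0,0,0.3,0,40],
    [0,0,0.6,0,40],
    [0,0,0.8,0,40],
    [0,0,0.8,0,40],
    [0.1,-0.15,0.6,0,40],
    [0.2,-0.3,0.4,0,40],
    [0.3,-0.45,0.2,0.2,40],
    [0.4,-0.6,0,0.2,40],
    [0.45,-0.7,0,0.2,40],
    [0.45,-0.7,0,0.2,40],
    [0.45,-0.7,0,0.2,40],
    [0.45,-0.7,0,0.2,40],
    [0.45,-0.7,0,0.2,40],
    [0.45,-0.7,0,0.2,40],
    [0.45,-0.7,0,0.2,40],
    [0.45,-0.7,0,0.2,40],
    [0.45,-0.7,0,0.2,40],
    [0.45,-0.7,0,0.2,40],
    [0.45,-0.7,0,0.2,40],
    [0.45,-0.7,0,0.2,40]
  ]
}}

```text
time: 7.85
tool_pos: [0.5764, -0.0799, 0.2298]
eef_rot: [-0.0, 0.998, 0.057, -0.001]
wrist_force: [-0.4, 0.2, -3.2]
width: 0.566
gripper_force: 42.1
```

Emit:
{"fn": "servo_tool", "kwargs": {
  "commands": [
    [0.45,-0.7,0,0.2,40],
    [0.45,-0.7,0,0.2,40],
    [0.45,-0.7,0,0.2,40],
    [0.4,-0.6,0,0.2,40],
    [0.35,-0.45,0,0.2,40],
    [0.25,-0.3,0,0.1,40],
    [0.1,-0.15,0,0,40],
    [0,0,0,0,40],
    [0,0,0,0,40]
  ]
}}

```text
time: 8.6
tool_pos: [0.625, -0.1504, 0.23]
eef_rot: [-0.0, 0.995, 0.101, -0.0]
wrist_force: [0.2, 0.7, -3.6]
width: 0.566
gripper_force: 42.1
```

```bash
python3 - <<'E'
from h import *
s=cam('side','s5');t=cam('top')
st=env.state();print(st['time'],st['tool_pos'],st['eef_rot'])
b=cv2.resize(s['pixels'][110:350,190:410,::-1],(440,480),interpolation=2); a=cv2.resize(t['pixels'][140:300,280:400,::-1],(360,480),interpolation=2)
cv2.imwrite('pics/z5.png',np.hstack([b,a]))
E
```

```text
8.7 [ 0.62493465 -0.15011605  0.23022172] [-2.33897849e-04  9.94894487e-01  1.00920092e-01 -1.97521193e-04]
```

View pics/z5.png

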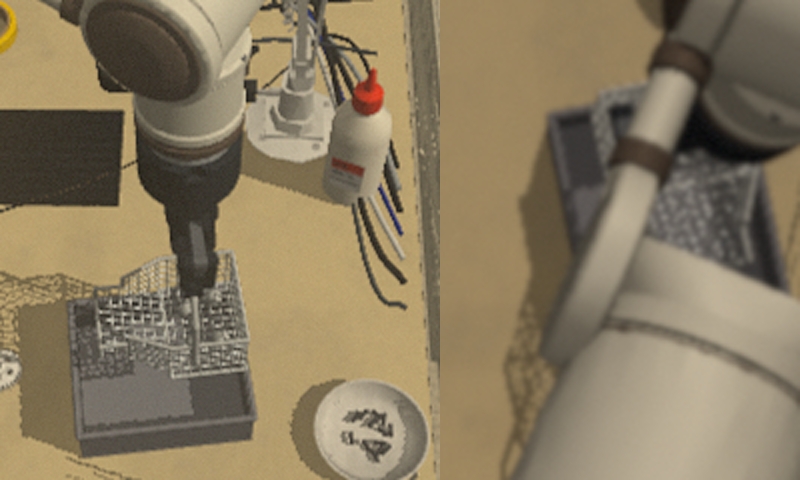

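The basket hangs level over the bin's far half, with the spout inside. Yaw is 11.6°, matching the bin, and nothing has spilled. I'll shift so the rear underside sits over the far rim, then lower to touch.

Emit:
{"fn": "servo_tool", "kwargs": {
  "commands": [
    [0.35,0.05,0,0,40],
    [0.35,0.05,-0.3,0,40],
    [0,0,-0.6,0,40],
    [0,0,-0.5,0,40],
    [0,0,-0.3,0,40],
    [0,0,-0.1,0,40],
    [0,0,0,0,40],
    [0,0,0,0,40]
  ]
}}

```text
time: 9.37
tool_pos: [0.6392, -0.1488, 0.1943]
eef_rot: [-0.0, 0.995, 0.101, -0.0]
wrist_force: [0.5, 0.4, -3.3]
width: 0.57
gripper_force: 42.1
```

Emit:
{"fn": "servo_tool", "kwargs": {
  "commands": [
    [0,0,-0.1,0,40],
    [0,0,-0.1,0,40],
    [0,0,0,0,40]
  ]
}}

```text
time: 9.62
tool_pos: [0.6392, -0.1488, 0.1902]
eef_rot: [-0.0, 0.995, 0.101, -0.0]
wrist_force: [-0.0, -0.4, -3.5]
width: 0.569
gripper_force: 42.1
```

Emit:
{"fn": "servo_tool", "kwargs": {
  "commands": [
    [0,0,-0.1,0,40],
    [0,0,0,0,40]
  ]
}}

```text
time: 9.78
tool_pos: [0.6391, -0.1487, 0.188]
eef_rot: [-0.0, 0.995, 0.101, -0.0]
wrist_force: [0.5, 0.4, -3.2]
width: 0.57
gripper_force: 42.1
```

Emit:
{"fn": "servo_tool", "kwargs": {
  "commands": [
    [0,0,-0.1,0,40],
    [0,0,0,0,40]
  ]
}}

```text
time: 9.95
tool_pos: [0.6391, -0.1486, 0.1859]
eef_rot: [-0.0, 0.995, 0.101, -0.0]
wrist_force: [-0.0, 0.3, -3.3]
width: 0.567
gripper_force: 42.1
```

Emit:
{"fn": "servo_tool", "kwargs": {
  "commands": [
    [0,0,-0.1,0,40],
    [0,0,0,0,40]
  ]
}}

```text
time: 10.12
tool_pos: [0.6392, -0.1488, 0.1841]
eef_rot: [0.0, 0.995, 0.101, -0.0]
wrist_force: [-0.2, -0.5, -2.3]
width: 0.57
gripper_force: 42.1
```

Emit:
{"fn": "servo_tool", "kwargs": {
  "commands": [
    [0,0,-0.15,0,40],
    [0,0,0,0,40]
  ]
}}

```text
time: 10.28
tool_pos: [0.6399, -0.1489, 0.1836]
eef_rot: [0.0, 0.995, 0.101, 0.001]
wrist_force: [-2.6, 1.3, 6.2]
width: 0.566
gripper_force: 43.0
```

Contact at TCP z = 0.184 puts the underside at the 50 mm rim, as expected. Now I'll lever: move toward the spout side and down, in stages.

Emit:
{"fn": "servo_tool", "kwargs": {
  "commands": [
    [-0.26,-0.05,-0.13,0,40],
    [-0.26,-0.05,-0.13,0,40],
    [-0.26,-0.05,-0.13,0,40],
    [0,0,0,0,40]
  ]
}}

```text
time: 10.62
tool_pos: [0.6246, -0.1523, 0.1775]
eef_rot: [0.001, 0.995, 0.101, 0.002]
wrist_force: [-4.6, 2.3, 12.7]
width: 0.571
gripper_force: 44.5
```

```bash
python3 - <<'E'
from h import *
s=cam('side')
b=cv2.resize(s['pixels'][200:350,210:330,::-1],(480,600),interpolation=2)
cv2.imwrite('pics/z6.png',b)
E
```

```text
(no output)
```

View pics/z6.png

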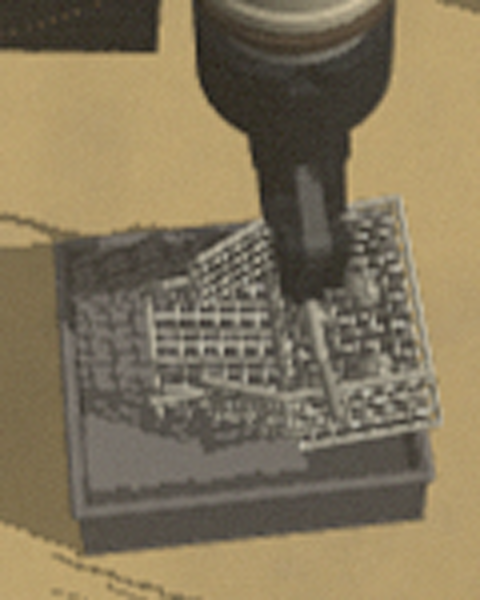

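The basket is tilting spout-down about the grip. The handle post leans (315,305)→(340,415), the rear is on the far rim, and the spout is inside the bin. Continuing.

Emit:
{"fn": "servo_tool", "kwargs": {
  "commands": [
    [-0.22,-0.04,-0.15,0,40],
    [-0.22,-0.05,-0.16,0,40],
    [-0.22,-0.05,-0.16,0,40],
    [0,0,0,0,40]
  ]
}}

```text
time: 11.0
tool_pos: [0.6106, -0.1551, 0.1686]
eef_rot: [0.001, 0.995, 0.101, 0.001]
wrist_force: [-11.2, 3.1, 18.2]
width: 0.567
gripper_force: 51.3
```

Emit:
{"fn": "servo_tool", "kwargs": {
  "commands": [
    [-0.2,-0.04,-0.17,0,40],
    [-0.2,-0.04,-0.18,0,40],
    [-0.2,-0.04,-0.18,0,40],
    [0,0,0,0,40]
  ]
}}

```text
time: 11.33
tool_pos: [0.597, -0.1576, 0.1578]
eef_rot: [0.001, 0.995, 0.101, -0.002]
wrist_force: [-17.9, 3.5, 24.4]
width: 0.566
gripper_force: 62.1
```

```bash
python3 - <<'E'
from h import *
s=cam('side')
b=cv2.resize(s['pixels'][200:350,210:330,::-1],(400,500),interpolation=2)
w=cam('wrist'); a=cv2.resize(w['pixels'][60:420,120:440,::-1],(400,500))[:, :]
cv2.imwrite('pics/z7.png',np.hstack([b,a])[:,:800])
E
```

```text
(no output)
```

View pics/z7.png

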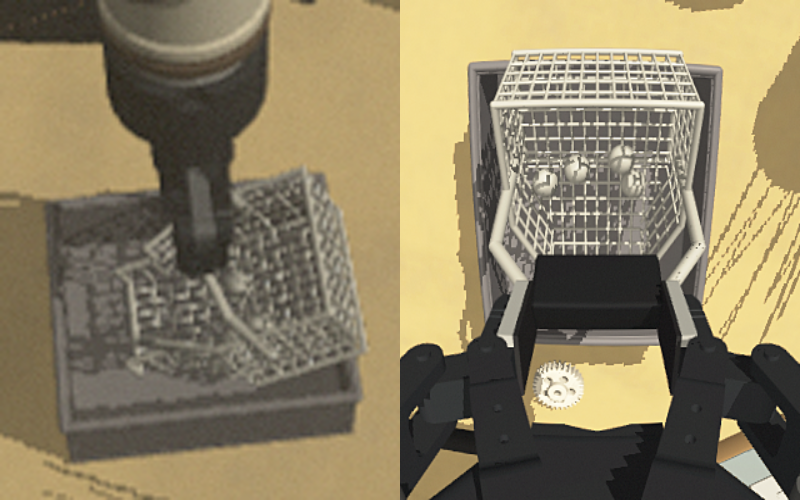

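All four balls have rolled forward to the floor's bend (right crop, (545–635,155–185)). The basket is dipped about 25–30° over the bin. I'll lower the grip force a bit and dip further.

Emit:
{"fn": "servo_tool", "kwargs": {
  "commands": [
    [-0.12,-0.02,-0.13,0,40],
    [-0.12,-0.02,-0.13,0,40],
    [-0.12,-0.03,-0.13,0,40],
    [0,0,0,0,40],
    [0,0,0,0,40],
    [0,0,0,0,40]
  ],
  "grip_force": 30
}}

```text
time: 11.93
tool_pos: [0.5892, -0.1591, 0.1492]
eef_rot: [0.0, 0.995, 0.101, -0.003]
wrist_force: [-20.5, 2.3, 21.0]
width: 0.568
gripper_force: 59.6
```

```bash
cat > look.py <<'E'
from h import *
import sys
# handle post tilt from side cam; ball-like bright/dark blobs in bin interior from wrist
s=cam('side',sys.argv[1]+'_s'); w=cam('wrist',sys.argv[1]+'_w'); t=cam('top',sys.argv[1]+'_t')
st=env.state(); print(st['time'],st['tool_pos'].round(4) if hasattr(st['tool_pos'],'round') else st['tool_pos'],np.round(st['wrist_force'],1),np.round(st['wrist_torque'],2))
g=cv2.cvtColor(w['pixels'],cv2.COLOR_RGB2GRAY)
h=cv2.HoughCircles(cv2.medianBlur(g,3),cv2.HOUGH_GRADIENT,1,10,param1=120,param2=13,minRadius=6,maxRadius=14)
for c in ([] if h is None else h[0]):
    if 170<c[0]<420 and 80<c[1]<330: print('wrist circ',c.round(0).tolist())
E
python3 look.py p8
```

```text
12.0833 [ 0.5892 -0.1591  0.1492] [-20.4   1.9  21.7] [0.32 2.99 0.03]
wrist circ [334.0, 202.0, 12.0]
wrist circ [238.0, 184.0, 12.0]
wrist circ [216.0, 114.0, 12.0]
wrist circ [218.0, 98.0, 12.0]
wrist circ [226.0, 112.0, 13.0]
wrist circ [244.0, 174.0, 13.0]
wrist circ [246.0, 102.0, 12.0]
wrist circ [330.0, 98.0, 12.0]
wrist circ [222.0, 170.0, 12.0]
wrist circ [270.0, 108.0, 12.0]
wrist circ [284.0, 96.0, 13.0]
wrist circ [256.0, 112.0, 12.0]
wrist circ [310.0, 226.0, 12.0]
wrist circ [348.0, 152.0, 12.0]
wrist circ [250.0, 214.0, 13.0]
wrist circ [328.0, 158.0, 12.0]
wrist circ [294.0, 214.0, 10.0]
wrist circ [356.0, 134.0, 10.0]
wrist circ [214.0, 234.0, 12.0]
wrist circ [278.0, 200.0, 12.0]
wrist circ [204.0, 144.0, 7.0]
wrist circ [228.0, 220.0, 7.0]
wrist circ [296.0, 192.0, 11.0]
wrist circ [232.0, 102.0, 10.0]
wrist circ [326.0, 174.0, 10.0]
wrist circ [340.0, 142.0, 10.0]
wrist circ [290.0, 228.0, 9.0]
wrist circ [230.0, 232.0, 7.0]
wrist circ [286.0, 112.0, 7.0]
wrist circ [272.0, 120.0, 10.0]
wrist circ [314.0, 128.0, 9.0]
wrist circ [210.0, 174.0, 7.0]
wrist circ [220.0, 182.0, 7.0]
wrist circ [222.0, 200.0, 7.0]
wrist circ [206.0, 284.0, 12.0]
wrist circ [216.0, 250.0, 12.0]
wrist circ [304.0, 184.0, 9.0]
wrist circ [350.0, 170.0, 9.0]
wrist circ [274.0, 228.0, 7.0]
wrist circ [296.0, 112.0, 7.0]
wrist circ [270.0, 96.0, 10.0]
wrist circ [308.0, 102.0, 7.0]
wrist circ [224.0, 142.0, 10.0]
wrist circ [260.0, 182.0, 7.0]
wrist circ [262.0, 198.0, 7.0]
wrist circ [282.0, 152.0, 7.0]
wrist circ [302.0, 152.0, 7.0]
wrist circ [312.0, 144.0, 7.0]
wrist circ [326.0, 110.0, 7.0]
wrist circ [266.0, 142.0, 9.0]
wrist circ [284.0, 122.0, 9.0]
wrist circ [244.0, 114.0, 7.0]
wrist circ [282.0, 184.0, 7.0]
wrist circ [244.0, 228.0, 7.0]
wrist circ [262.0, 238.0, 7.0]
wrist circ [374.0, 214.0, 10.0]
wrist circ [370.0, 256.0, 7.0]
```

```bash
cat > tilt.py <<'E'
from h import *
import sys
w=cam('wrist',sys.argv[1]+'_w'); st=env.state(); T=np.array(st['tool_pos']); yaw=float(sys.argv[2])
R=cv2.Rodrigues(np.array(w['rvec'],float))[0]; K=np.array(w['mtx']); tv=np.array(w['tvec']).ravel()
def fproj(P):
    p=R@P+tv; r=np.arctan2(np.hypot(p[0],p[1]),p[2]); n=np.hypot(p[0],p[1]); return K[0,2]+K[0,0]*r*p[0]/n, K[1,2]+K[1,1]*r*p[1]/n
c,s=np.cos(yaw),np.sin(yaw); Rz=np.array([[c,-s,0],[s,c,0],[0,0,1]])
def bp(x,y,z,th):
    q=np.array([x,y,z-.117]); a=np.cos(th);b=np.sin(th)
    q=np.array([a*q[0]-b*q[2],q[1],b*q[0]+a*q[2]]); return T-[0,0,.017]+Rz@q
for d in range(0,56,5):
    th=np.radians(d); print(d,[tuple(np.round(fproj(bp(x,y,z,th))).astype(int).tolist()) for x,y,z in((.045,.045,.055),(.045,-.045,.055),(.045,.045,.002),(.0,.0,.122))])
g=cv2.cvtColor(w['pixels'],cv2.COLOR_RGB2GRAY).astype(float)
pr=g[:,240:320].mean(1); pk=[i for i in range(60,260) if pr[i]==pr[i-3:i+4].max() and pr[i]>pr[max(0,i-6):i+7].mean()+12]
print('bright rows',[(i,int(pr[i])) for i in pk])
E
python3 tilt.py p9 0.2025
```

```text
0 [(206, 168), (349, 168), (220, 155), (278, 288)]
5 [(204, 160), (351, 160), (219, 143), (278, 289)]
10 [(202, 154), (353, 154), (217, 132), (278, 290)]
15 [(200, 147), (355, 147), (215, 120), (278, 290)]
20 [(197, 142), (358, 142), (213, 109), (278, 291)]
25 [(195, 137), (361, 137), (211, 98), (278, 292)]
30 [(191, 132), (364, 132), (208, 87), (278, 292)]
35 [(188, 128), (367, 128), (205, 76), (278, 292)]
40 [(185, 125), (371, 125), (202, 66), (278, 293)]
45 [(181, 123), (374, 123), (198, 56), (278, 293)]
50 [(176, 123), (379, 123), (194, 46), (278, 293)]
55 [(172, 123), (383, 123), (189, 38), (278, 293)]
bright rows [(84, 243), (94, 235), (102, 244), (111, 249), (115, 216), (121, 247), (130, 242), (137, 228), (147, 173), (156, 226), (162, 179), (166, 215), (178, 194), (189, 214), (200, 188), (211, 192), (221, 183), (235, 181), (243, 119)]
```

Tilt is now about 31° (rear edges at rows 84 and 130). Going a little deeper, then measuring.

Emit:
{"fn": "servo_tool", "kwargs": {
  "commands": [
    [-0.1,-0.02,-0.1,0,40],
    [-0.1,-0.02,-0.1,0,40],
    [0,0,0,0,40],
    [0,0,0,0,40],
    [0,0,0,0,40],
    [0,0,0,0,40]
  ]
}}

```text
time: 12.63
tool_pos: [0.5881, -0.1595, 0.1483]
eef_rot: [0.001, 0.995, 0.101, 0.001]
wrist_force: [-16.1, 5.0, 28.9]
width: 0.566
gripper_force: 61.4
```

```bash
python3 tilt.py p10 0.2025 | tail -1; python3 - <<'E'
import cv2,numpy as np
a=cv2.imread('pics/p8_w.png').astype(int); 
b=cv2.imread('pics/p9_w.png').astype(int); d=np.abs(a-b).max(2); print('p8-p9 changed',(d>40).sum())
ys,xs=np.where(d>40); print(xs.mean() if len(xs) else 0, ys.mean() if len(ys) else 0, xs.min() if len(xs) else 0,xs.max() if len(xs) else 0)
E
```

```text
bright rows [(83, 242), (88, 218), (94, 245), (102, 249), (111, 247), (115, 237), (120, 245), (129, 243), (136, 227), (146, 170), (156, 232), (162, 178), (166, 223), (178, 183), (189, 211), (200, 183), (210, 192), (221, 172), (235, 162), (243, 128)]
p8-p9 changed 922
271.0401301518438 199.95770065075922 0 559
```

The force is along the bottom-plane normal, so the grip's own friction is resisting the pivot. Reduce the grip to 20 N.

Emit:
{"fn": "servo_tool", "kwargs": {
  "commands": [
    [0,0,0,0,44],
    [0,0,0,0,44],
    [0,0,0,0,44],
    [0,0,0,0,44]
  ],
  "grip_force": 20
}}

```text
time: 13.02
tool_pos: [0.5881, -0.1596, 0.1483]
eef_rot: [0.001, 0.995, 0.101, 0.001]
wrist_force: [-15.6, 5.1, 29.3]
width: 0.567
gripper_force: 61.4
```

```bash
python3 tilt.py p11 0.2025 | tail -1
```

```text
bright rows [(83, 242), (88, 218), (94, 245), (102, 249), (111, 247), (115, 237), (120, 245), (129, 243), (136, 227), (146, 170), (156, 232), (162, 178), (166, 223), (178, 183), (189, 211), (200, 183), (210, 193), (221, 172), (235, 162), (243, 128)]
```

```bash
cat > balls.py <<'E'
import cv2,sys,numpy as np
g=cv2.cvtColor(cv2.imread(sys.argv[1]),cv2.COLOR_BGR2GRAY); r=int(sys.argv[2]) if len(sys.argv)>2 else 5
o=cv2.morphologyEx(g,cv2.MORPH_OPEN,cv2.getStructuringElement(cv2.MORPH_ELLIPSE,(r,r)))
y0,y1,x0,x1=[int(v) for v in sys.argv[3].split(',')] if len(sys.argv)>3 else (125,260,200,360)
m=o[y0:y1,x0:x1]; th=np.median(m)+35
n,l,s,c=cv2.connectedComponentsWithStats((m>th).astype(np.uint8))
print(th,[(c[i]+[x0,y0]).round().astype(int).tolist()+[int(s[i,4])] for i in range(1,n) if s[i,4]>40])
E
for f in w4 p8_w p9_w p10_w p11_w; do echo $f; python3 balls.py pics/$f.png; done
```

```text
w4
85.0 [[356, 152, 396], [274, 194, 7218], [256, 209, 365], [301, 208, 326]]
p8_w
132.0 [[277, 130, 1277], [213, 221, 1304], [318, 170, 59], [352, 227, 582], [244, 201, 57], [312, 206, 41], [252, 213, 164], [310, 214, 51], [307, 231, 211], [210, 233, 52], [263, 238, 219]]
p9_w
132.0 [[277, 130, 1280], [213, 220, 1286], [315, 172, 43], [352, 228, 589], [316, 196, 66], [309, 224, 352], [230, 222, 52], [258, 229, 260]]
p10_w
133.0 [[278, 129, 1272], [213, 221, 1224], [209, 168, 83], [319, 169, 49], [352, 228, 604], [313, 205, 60], [309, 222, 147], [310, 238, 53]]
p11_w
133.0 [[278, 129, 1272], [339, 151, 50], [213, 221, 1217], [209, 168, 83], [318, 169, 65], [352, 228, 603], [313, 205, 67], [308, 227, 220]]
```

Emit:
{"fn": "servo_tool", "kwargs": {
  "commands": [
    [0,0,0,0,48.6],
    [0,0,0,0,48.6],
    [0,0,0,0,48.6]
  ]
}}

```text
time: 13.32
tool_pos: [0.588, -0.1596, 0.1481]
eef_rot: [0.001, 0.995, 0.101, 0.001]
wrist_force: [-16.5, 4.9, 29.4]
width: 0.572
gripper_force: 54.0
```

```bash
python3 tilt.py p12 0.2025 | tail -1; python3 balls.py pics/p12_w.png
```

```text
bright rows [(83, 243), (88, 220), (94, 246), (102, 247), (111, 247), (115, 233), (120, 245), (129, 243), (136, 228), (146, 173), (156, 232), (161, 178), (166, 224), (178, 182), (189, 215), (200, 183), (210, 198), (221, 172), (235, 160), (243, 126)]
133.0 [[279, 129, 1292], [209, 169, 88], [212, 221, 1214], [317, 170, 76], [352, 228, 605], [315, 196, 70], [309, 225, 252]]
```

Emit:
{"fn": "servo_tool", "kwargs": {
  "commands": [
    [0,0,0,0,49.2],
    [0,0,0,0,49.2],
    [0,0,0,0,49.2]
  ]
}}

```text
time: 13.62
tool_pos: [0.588, -0.1597, 0.148]
eef_rot: [0.001, 0.995, 0.101, 0.001]
wrist_force: [-15.8, 5.0, 28.6]
width: 0.578
gripper_force: 38.4
```

Emit:
{"fn": "servo_tool", "kwargs": {
  "commands": [
    [0,0,0,0,49.8],
    [0,0,0,0,49.8],
    [0,0,0,0,49.8]
  ]
}}

```text
time: 13.87
tool_pos: [0.588, -0.1597, 0.1479]
eef_rot: [0.001, 0.995, 0.101, 0.001]
wrist_force: [-15.3, 5.2, 26.6]
width: 0.583
gripper_force: 22.7
```

```bash
python3 tilt.py p13 0.2025 | tail -1; python3 balls.py pics/p13_w.png
```

```text
bright rows [(83, 244), (94, 247), (102, 248), (111, 244), (115, 233), (120, 246), (129, 243), (136, 231), (146, 179), (156, 223), (166, 224), (177, 179), (189, 217), (200, 178), (210, 196), (221, 168), (233, 163), (243, 127)]
133.0 [[279, 129, 1299], [209, 168, 87], [213, 222, 1242], [317, 172, 43], [352, 228, 595], [314, 200, 120], [249, 209, 53], [308, 215, 55], [308, 232, 167]]
```

```bash
cat >> tilt.py <<'E'
print('ball proj', [(x,[tuple(np.round(fproj(bp(x/1000,y,(.012 if x>-20 else .012+(-20-x)*.364e-3),np.radians(31)))).astype(int).tolist()) for y in(.02,-.02)]) for x in(35,10,-10,-25,-40,-60,-75)])
E
python3 tilt.py p14 0.2025 | tail -1
python3 - <<'E'
from h import *
s=cam('side','p14_s')
# bin interior polygon (inside floor z=.004)
C=np.array([.598,-.157]); e=np.array([.983,.182]); f=np.array([-.182,.983])
P=[[*(C+a*.074*e+b*.064*f),.012] for a,b in((1,1),(1,-1),(-1,-1),(-1,1))]
q=proj(s,P).astype(np.int32); print(q.tolist())
for n in('s5','p8_s','p14_s'):
    g=cv2.cvtColor(cv2.imread(f'pics/{n}.png'),cv2.COLOR_BGR2GRAY)
    m=np.zeros_like(g); cv2.fillPoly(m,[q],1); x0,y0,w,h=cv2.boundingRect(q)
    med=cv2.medianBlur(g,3); d=cv2.morphologyEx(med,cv2.MORPH_TOPHAT,np.ones((9,9)))*m
    k,l,st,c=cv2.connectedComponentsWithStats((d>18).astype(np.uint8))
    print(n,[(c[i].round().astype(int).tolist(),int(st[i,4])) for i in range(1,k) if 5<st[i,4]<60])
    # coarse intensity map
    print((cv2.resize(g[y0:y0+h,x0:x0+w],(24,18),interpolation=cv2.INTER_AREA)//10)) if n!='p8_s' else 0
E
```

```text
ball proj [(35, [(246, 105), (309, 105)]), (10, [(248, 136), (307, 136)]), (-10, [(249, 159), (305, 159)]), (-25, [(250, 176), (304, 176)]), (-40, [(251, 195), (303, 195)]), (-60, [(252, 219), (302, 219)]), (-75, [(253, 235), (301, 235)])]
[[302, 265], [312, 324], [233, 333], [229, 273]]
s5 [([299, 269], 43), ([252, 272], 52), ([304, 288], 10)]
[[ 7  6  8 10 10  9 11 10  7 10 11 10 12  8  8 11 12 10  8 10 10 10 10 13]
 [ 6  6  9  8 12 10 11 12 11 11 12 12 14 13 10 10 11 12 10 10 10  9 12 12]
 [ 7  8 10 11  9 12 11 11 12 13 12 11 13 12 11 10  9 11  9 10 11 10 11 11]
 [ 8  9  9 12 10 10 10 12 13 13 13 13 14 13 10 11  9 10  9 10 13 13 11 12]
 [ 8  9  8 12 14 14 12 10 10 12 12 12 13 11 11 12  9 13 13 12 14 12 14 13]
 [ 8  9  8 11 10 10  9  9 10 10 11 11 11 12 12 13  9 11 11 12 11 10 13 12]
 [ 8  9  8  9 10  9  9 10 10 10 11 11 10 12 13 12  9 12 11 11 11 11 12 12]
 [ 8  9  9  9  9  9  9  8 11 11 11 11 11 13 12 13 10 10 12 10 11 11 11 12]
 [ 9  9  9  9  9  9  9 10 11 11 11 11 10 13 13 12 12 11 11 10  9  9  8  7]
 [10 10 11 11 11 11 11 11 11 11 11 11 11 11 11 10  8  8  8  8  8  8  8  6]
 [1
[... 2059 characters left out ...]
10  8  9 10 11 11 12 13]
 [ 8 11  9 10 10  8 11 10 10  9 10  9  9 10 13 12 11 11 11 10 10 11 11 12]
 [ 8 12 10  8  8  8  9  9 10 10 10 11 10 10 11 11 13 11 11 12 10 11 10 10]
 [ 8 10 15 11  9  8  9 10 10 10  8  9 10 11 11 11 10 12 11 11 11 11 11  9]
 [ 9  9 13 11  9  9 13 11 11  9  8  8  9  9 10 12 12 11 11 11 10  8  8  7]
 [10 11 11 11 11 10 11 11 11 11 11 10 10  8  9 10 10 10  8  8  7  8  8  8]
 [ 9 11 11 10 10 10  9  9  9  9  8  8  8  8  8  9  9  9 10  9 10  9  9  9]
 [ 9  8  8  8  9  9  9  9  9  9 10  9  9  9  9  9  8  8  8  7  7  7  7  8]
 [10 10  9  9  9  8  8  8  8  7  7  7  7  7  7  7  7  7  7  7  7  7  8  8]
 [ 8  7  7  7  7  7  7  7  7  7  7  7  7  7  8  8  9 10 11 11 12 13 13 14]]
```

Emit:
{"fn": "servo_tool", "kwargs": {
  "commands": [
    [0,0,0,0,40],
    [0,0,0,0,40],
    [0,0,0,0,40],
    [0.1,0,0.2,0,40],
    [0.1,0,0.3,0,40],
    [0,0,0.3,0,40],
    [0,0,0.3,0,40],
    [0,0,0,0,40],
    [0,0,0,0,40],
    [0,0,0,0,40]
  ],
  "grip_force": 40
}}

```text
time: 14.85
tool_pos: [0.591, -0.159, 0.1632]
eef_rot: [-0.0, 0.995, 0.101, -0.0]
wrist_force: [-0.4, -0.2, -2.8]
width: 0.572
gripper_force: 48.9
```

```bash
cat > wt.py <<'E'
from h import *
F=[];
for i in range(8):
    cam('side'); F.append(env.state()['wrist_force'])
print('F',np.mean(F,0).round(2),np.std(F,0).round(2),env.state()['time'])
E
python3 wt.py; python3 tilt.py p15 0.2025 | tail -15
```

```text
F [ 0.26  0.12 -2.77] [0.62 0.62 0.4 ] 15.25
0 [(206, 168), (349, 168), (220, 156), (278, 288)]
5 [(204, 161), (351, 161), (219, 144), (278, 289)]
10 [(202, 154), (353, 154), (217, 132), (278, 290)]
15 [(200, 148), (355, 148), (215, 121), (278, 291)]
20 [(197, 142), (358, 142), (213, 110), (278, 291)]
25 [(195, 137), (360, 137), (211, 98), (278, 292)]
30 [(192, 132), (363, 132), (208, 87), (278, 292)]
35 [(188, 129), (367, 128), (206, 77), (278, 293)]
40 [(185, 126), (370, 126), (202, 67), (278, 293)]
45 [(181, 124), (374, 124), (198, 57), (278, 293)]
50 [(176, 123), (379, 123), (194, 47), (278, 293)]
55 [(172, 123), (383, 123), (189, 38), (278, 293)]
bright rows [(86, 239), (97, 234), (104, 250), (112, 245), (122, 248), (130, 240), (139, 226), (149, 174), (159, 230), (164, 171), (169, 225), (181, 206), (192, 202), (203, 196), (213, 170), (224, 184), (238, 195), (243, 136)]
ball proj [(35, [(246, 105), (309, 105)]), (10, [(248, 136), (307, 136)]), (-10, [(250, 159), (305, 159)]), (-25, [(251, 176), (304, 176)]), (-40, [(252, 195), (304, 195)]), (-60, [(253, 219), (303, 219)]), (-75, [(253, 235), (302, 235)])]
```

The weight dropped from 3.36 N to 2.77 N (four balls = 0.67 N), so the basket is about empty at a held 30° tilt. I'll shake it inside the bin, then lift and check the bin.

Emit:
{"fn": "servo_tool", "kwargs": {
  "commands": [
    [0.3,0,0,0,40],
    [-0.3,0,0,0,40],
    [0.3,0,0,0,40],
    [-0.3,0,0,0,40],
    [0,0,0,0,40],
    [0,0,0,0,40]
  ]
}}

```text
time: 15.8
tool_pos: [0.5909, -0.1591, 0.1636]
eef_rot: [-0.0, 0.995, 0.101, -0.0]
wrist_force: [0.4, 0.5, -2.6]
width: 0.571
gripper_force: 49.8
```

```bash
python3 wt.py; python3 - <<'E'
from h import *
import subprocess
a=cam('wrist','p16_w')
d=np.abs(cv2.imread('pics/p15_w.png').astype(int)-cv2.imread('pics/p16_w.png').astype(int)).max(2)
m=cv2.morphologyEx((d>45).astype(np.uint8),cv2.MORPH_OPEN,np.ones((3,3)))
k,l,st,c=cv2.connectedComponentsWithStats(m); print([(c[i].round().astype(int).tolist(),int(st[i,4])) for i in range(1,k) if st[i,4]>15])
E
```

```text
F [-0.04 -0.03 -2.72] [0.42 0.4  0.36] 16.2
[([271, 95], 27), ([295, 95], 27), ([228, 120], 24), ([347, 305], 23)]
```

Emit:
{"fn": "servo_tool", "kwargs": {
  "commands": [
    [0,0,0.4,0,40],
    [0,0,0.8,0,40],
    [0,0,1,0,40],
    [0,0,1,0,40],
    [0,0,1,0,40],
    [0,0,1,0,40],
    [0,0,0.6,0,40],
    [0,0,0.2,0,40],
    [0,0,0,0,40]
  ]
}}

```text
time: 17.0
tool_pos: [0.5917, -0.1594, 0.2851]
eef_rot: [0.001, 0.995, 0.101, 0.001]
wrist_force: [-0.0, 0.5, -2.7]
width: 0.568
gripper_force: 50.0
```

```bash
cat > cnt.py <<'E'
from h import *
s=cam('side','p17_s')
C=np.array([.598,-.157]); e=np.array([.983,.182]); f=np.array([-.182,.983])
q=proj(s,[[*(C+a*.08*e+b*.07*f),.01] for a,b in((1,1),(1,-1),(-1,-1),(-1,1))]); x0,y0=q.min(0).astype(int); x1,y1=q.max(0).astype(int)
g=cv2.cvtColor(s['pixels'],cv2.COLOR_RGB2GRAY)[y0:y1,x0:x1]
print(x0,y0,g.shape); 
np.set_printoptions(linewidth=250)
print(cv2.resize(g,(g.shape[1]//2,g.shape[0]//2),interpolation=cv2.INTER_AREA)//10)
E
python3 cnt.py; python3 tilt.py p17 0.2025 | tail -2 | head -1
```

```text
226 263 (74, 89)
[[ 7  6  6 ... 14 13 13]
 [ 7  7  7 ... 12 14 15]
 [ 6  8  8 ... 12 13 14]
 ...
 [11 10  7 ... 15 16 15]
 [11 10  8 ... 15 15 15]
 [11 11  8 ... 15 15 15]]
bright rows [(87, 237), (97, 242), (104, 248), (113, 247), (118, 224), (122, 248), (131, 237), (139, 216), (150, 182), (159, 221), (165, 177), (169, 220), (181, 221), (192, 196), (203, 189), (214, 165), (224, 185), (237, 201)]
```

```bash
python3 - <<'E'
import cv2
g=cv2.cvtColor(cv2.imread('pics/p17_s.png'),cv2.COLOR_BGR2GRAY)[258:340,224:318]
r=cv2.resize(g,(47,41),interpolation=cv2.INTER_AREA)
for row in r: print(''.join(' .:-=+*#%@'[min(9,int(v)//22)] for v in row))
E
```

```text
****+++++++=#=+++=+*=+=-+=***++======++++++****
=-----======*===+-====+=+-=+*+=+=++++++=+++****
------------+--=+====++-====+**++++*=++=++**+**
------------++==+--=====-+===+**++=++=+++=+****
------------+=-====+===-===++==***==++=-+*++**+
------------=+==+==+++=++++++=+++**+==*==*++***
------------==-===-==++==+++++++=+*++==++==+*++
-=----=======+++++====+=+++++++=+++-+++==+=++**
--=++++++++++++*=+=+=====+=+*==++=+++=++++++*##
--=++++++++*++++++++===+===+=+=+++==*=++=--+###
---+++++++++*#++++++++==+=+++-++=++++==--:-+*##
--=+++++++++++++++++++++++++=--=+++=-------=*##
--=++++++++++++++++++++++++++----=---------=*##
=-=++++++++++++++++++++++++++-------------:=+##
=+=++++++++++++++++++++++++++=-------------=+##
=+=++++++++++++++++++++++++++=------------:-+##
=+==+**++++++++++++++++++++++=------------:-+*#
====*##++++++++++++++++++++++=--------------=*#
====*##=**++++++++++++++++++++--------------=*#
===-=*++*##++++++++++++++++++=--------------=+#
=====+==*#*++++++++++++++++++=--------------=+#
==+=+##=++++++++++++++++++++++=------------:-+*
==+=*##+++++++++++++++++++++++=------------:
[... 167 characters left out ...]
+++++++++++=--------------=+
==+=-=**+++++++++++++++++++++++-------------:-+
+=+=+==++++++++++++++++++++++++=------------:-+
+=+=+++++++++++++++++++++=++====--------------=
+=+=++++++++++++++++=====-==----------======+++
+=+=+++++++=====--=--------=======+++++=====--+
+=+====--=---------======+++++=====-----------*
+===--=--======++++++=====--------------------*
+=====++++++=====-----------------------------*
+======--------------------------------------=*
+==---------------------------------====+++***#
+++------------------------====+++****#########
=++--------------=====++*****#######*##########
#*+=----====+++*****###########################
*#*+++***######################################
```

All four balls show in the bin along its -x wall (side px about (235–242, 292–310)), and the basket is empty. I'll carry it back to the mat, still dipped, turning back in yaw.

Emit:
{"fn": "servo_tool", "kwargs": {
  "commands": [
    [-0.1,0.2,0,0,40],
    [-0.25,0.4,0,-0.2,40],
    [-0.4,0.65,0,-0.2,40],
    [-0.45,0.75,0,-0.2,40],
    [-0.45,0.75,0,-0.2,40],
    [-0.45,0.75,0,-0.2,40],
    [-0.45,0.75,0,-0.2,40],
    [-0.45,0.75,0,-0.2,40],
    [-0.45,0.75,0,-0.2,40],
    [-0.45,0.75,0,-0.2,40],
    [-0.45,0.75,0,-0.2,40],
    [-0.45,0.75,0,-0.2,40],
    [-0.45,0.75,0,-0.2,40],
    [-0.45,0.75,0,-0.2,40],
    [-0.45,0.75,0,-0.2,40],
    [-0.45,0.75,0,-0.2,40],
    [-0.45,0.75,0,-0.2,40],
    [-0.45,0.75,0,-0.2,40],
    [-0.45,0.75,0,-0.2,40],
    [-0.4,0.65,0,-0.2,40]
  ]
}}

```text
time: 18.77
tool_pos: [0.4225, 0.1202, 0.2828]
eef_rot: [-0.0, 0.999, -0.052, -0.001]
wrist_force: [0.0, 0.3, -3.1]
width: 0.568
gripper_force: 49.9
```

Emit:
{"fn": "servo_tool", "kwargs": {
  "commands": [
    [-0.25,0.15,-0.2,-0.15,40],
    [0,0,-0.6,0,40],
    [0,0,-1,0,40],
    [0,0,-1,0,40],
    [0,0,-1,0,40],
    [0,0,-1,0,40],
    [0,0,-0.8,0,40],
    [0,0,-0.5,0,40],
    [0,0,0,0,40],
    [0,0,0,0,40]
  ]
}}

```text
time: 19.6
tool_pos: [0.4189, 0.1215, 0.1611]
eef_rot: [0.0, 0.998, -0.057, -0.001]
wrist_force: [0.8, 0.0, -1.9]
width: 0.568
gripper_force: 49.6
```

Emit:
{"fn": "servo_tool", "kwargs": {
  "commands": [
    [0,0,-0.4,0,40],
    [0,0,-0.3,0,40],
    [0,0,0,0,40],
    [0,0,0,0,40]
  ]
}}

```text
time: 19.93
tool_pos: [0.4199, 0.1218, 0.1484]
eef_rot: [-0.0, 0.998, -0.057, 0.001]
wrist_force: [0.5, -0.8, -0.2]
width: 0.568
gripper_force: 50.3
```

Emit:
{"fn": "servo_tool", "kwargs": {
  "commands": [
    [0,0,-0.15,0,40],
    [0,0,-0.1,0,40],
    [0,0,0,0,40]
  ]
}}

```text
time: 20.18
tool_pos: [0.4234, 0.1216, 0.1468]
eef_rot: [0.0, 0.998, -0.057, 0.005]
wrist_force: [0.8, -1.4, 15.1]
width: 0.569
gripper_force: 52.0
```

The lip is on the mat. I'll ease the grip so the basket can swing back upright.

Emit:
{"fn": "servo_tool", "kwargs": {
  "commands": [
    [0,0,0,0,49.4],
    [0,0,0,0,49.8],
    [0,0,0,0,49.8],
    [0,0,0,0,49.8]
  ],
  "grip_force": 20
}}

```text
time: 20.52
tool_pos: [0.4235, 0.1217, 0.1467]
eef_rot: [-0.0, 0.998, -0.057, 0.005]
wrist_force: [4.2, -1.1, 11.8]
width: 0.584
gripper_force: 14.0
```

```bash
python3 tilt.py q1 -0.11 | sed -n '1,8p;13p'
```

```text
0 [(207, 169), (349, 169), (221, 158), (278, 289)]
5 [(205, 162), (351, 162), (219, 146), (278, 289)]
10 [(203, 156), (353, 155), (218, 134), (278, 290)]
15 [(200, 149), (355, 149), (216, 123), (278, 291)]
20 [(198, 143), (357, 143), (214, 111), (278, 291)]
25 [(195, 138), (360, 137), (212, 100), (278, 292)]
30 [(192, 133), (363, 133), (209, 89), (278, 292)]
35 [(189, 130), (366, 129), (206, 79), (278, 293)]
bright rows [(66, 219), (91, 254), (101, 247), (108, 252), (116, 253), (124, 254), (132, 253), (144, 245), (154, 208), (164, 239), (170, 200), (174, 244), (186, 190), (197, 231), (208, 172), (219, 217), (229, 173), (242, 172)]
```

Emit:
{"fn": "servo_tool", "kwargs": {
  "commands": [
    [0.2,0,0,0,49.8],
    [0.2,0,-0.05,0,49.8],
    [0.2,0,-0.05,0,49.8],
    [0.2,0,0,0,49.8],
    [0.2,0,0,0,49.8],
    [0,0,0,0,49.8]
  ]
}}

```text
time: 21.07
tool_pos: [0.4415, 0.1213, 0.1423]
eef_rot: [0.0, 0.998, -0.057, 0.002]
wrist_force: [3.1, -3.0, 7.5]
width: 0.589
gripper_force: 9.0
```

```bash
python3 tilt.py q2 -0.11 | sed -n '13p'
```

```text
bright rows [(86, 219), (108, 254), (116, 252), (121, 252), (128, 251), (134, 252), (140, 254), (151, 197), (161, 237), (172, 244), (182, 206), (188, 226), (192, 244), (204, 231), (215, 231), (226, 228), (237, 227)]
```

Tilt is now about 21°, with the ramp flat on the mat. I'll drag it back over the bend.

Emit:
{"fn": "servo_tool", "kwargs": {
  "commands": [
    [0.25,-0.03,0,0,49.8],
    [0.25,-0.03,0,0,49.8],
    [0.25,-0.03,0,0,49.8],
    [0.25,-0.03,0,0,49.8],
    [0.25,-0.03,0,0,49.8],
    [0,0,0,0,49.8]
  ]
}}

```text
time: 21.62
tool_pos: [0.4643, 0.1189, 0.1399]
eef_rot: [-0.0, 0.998, -0.057, -0.001]
wrist_force: [0.6, -0.1, -3.0]
width: 0.584
gripper_force: 4.9
```

```bash
python3 tilt.py q3 -0.11 | sed -n '13p'
```

```text
bright rows [(114, 217), (134, 254), (139, 245), (143, 250), (147, 249), (154, 254), (165, 236), (176, 230), (187, 237), (197, 195), (207, 240), (213, 228), (218, 231), (230, 184), (240, 247), (248, 82)]
```

It's down to about 10° and hanging just off the mat. Lower it the last few millimetres.

Emit:
{"fn": "servo_tool", "kwargs": {
  "commands": [
    [0.2,-0.02,-0.05,0,49.8],
    [0.2,-0.02,-0.1,0,49.8],
    [0,0,-0.1,0,49.8],
    [0,0,0,0,49.8]
  ]
}}

```text
time: 22.0
tool_pos: [0.4741, 0.1177, 0.1371]
eef_rot: [0.0, 0.998, -0.057, 0.002]
wrist_force: [-0.4, -1.2, 4.0]
width: 0.584
gripper_force: 5.7
```

```bash
python3 tilt.py q4 -0.11 | sed -n '1,3p;13p'
```

```text
0 [(206, 169), (349, 168), (220, 157), (278, 289)]
5 [(204, 162), (351, 161), (219, 145), (278, 289)]
10 [(202, 155), (353, 155), (217, 133), (278, 290)]
bright rows [(128, 217), (143, 254), (159, 253), (173, 238), (184, 192), (195, 233), (206, 236), (216, 171), (222, 229), (238, 248), (249, 250)]
```

Emit:
{"fn": "servo_tool", "kwargs": {
  "commands": [
    [0,0,0,0,51],
    [0,0,0,0,53],
    [0,0,0,0,56],
    [0,0,0,0,58],
    [0,0,0,0,58]
  ]
}}

```text
time: 22.47
tool_pos: [0.4719, 0.1181, 0.1354]
eef_rot: [-0.0, 0.998, -0.057, -0.0]
wrist_force: [0.1, 0.3, 0.2]
width: 0.675
gripper_force: 0.0
```

```bash
python3 tilt.py q5 -0.11 | sed -n '1,2p;13p'
```

```text
0 [(206, 168), (349, 168), (220, 156), (278, 288)]
5 [(204, 161), (351, 160), (219, 144), (278, 289)]
bright rows [(125, 217), (138, 254), (147, 254), (157, 200), (168, 241), (180, 234), (191, 235), (202, 172), (213, 162), (220, 241), (224, 249), (231, 88)]
```

Released: the rear rows (138/147) match a level basket sitting a little farther in +x. Rise clear and verify.

Emit:
{"fn": "servo_tool", "kwargs": {
  "commands": [
    [0,0,0.3,0,60],
    [0,0,0.8,0,60],
    [0,0,1,0,60],
    [0,0,1,0,60],
    [0,0,1,0,60],
    [0,0,1,0,60],
    [0,0,0.4,0,60],
    [0,0,0,0,60],
    [0,0,0,0,60]
  ]
}}

```text
time: 23.27
tool_pos: [0.4722, 0.1181, 0.2455]
eef_rot: [-0.0, 0.998, -0.057, 0.0]
wrist_force: [-1.5, 0.4, 0.1]
width: 0.697
gripper_force: 0.0
```

```bash
python3 - <<'E'
from h import *
w=cam('wrist','r1_w'); T=env.state()['tool_pos']; print(T)
R=cv2.Rodrigues(np.array(w['rvec'],float))[0]; K=np.array(w['mtx']); tv=np.array(w['tvec']).ravel()
def fproj(P):
    p=R@np.array(P)+tv; n=np.hypot(p[0],p[1]); r=np.arctan2(n,p[2]); return K[:2,2]+K[0,0]*r*p[:2]/n
yaw=-.113; e=np.array([np.cos(yaw),np.sin(yaw)]); f=np.array([-e[1],e[0]])
for ox in(.474,.484,.494):
    O=np.array([ox,.117])
    print(ox,[fproj([*(O+x*e+y*f),z+.004]).round().astype(int).tolist() for x,y,z in((.045,0,.055),(.045,0,.0),(.008,0,.122),(-.008,0,.122),(-.08,0,.026))])
g=cv2.cvtColor(w['pixels'],cv2.COLOR_RGB2GRAY)
pr=g[:,262:292].mean(1).round().astype(int)
print('rows 90..330 step3',[(i,int(pr[i])) for i in range(90,330,3)])
E
```

```text
[0.47162118 0.11806175 0.2445288 ]
0.474 [[279, 145], [279, 139], [279, 203], [279, 222], [279, 253]]
0.484 [[278, 134], [278, 131], [278, 190], [278, 210], [278, 245]]
0.494 [[276, 124], [277, 122], [276, 178], [276, 198], [277, 237]]
rows 90..330 step3 [(90, 205), (93, 207), (96, 221), (99, 218), (102, 201), (105, 202), (108, 207), (111, 204), (114, 203), (117, 204), (120, 207), (123, 202), (126, 121), (129, 232), (132, 233), (135, 206), (138, 71), (141, 76), (144, 69), (147, 72), (150, 228), (153, 67), (156, 72), (159, 218), (162, 66), (165, 69), (168, 53), (171, 78), (174, 134), (177, 76), (180, 84), (183, 147), (186, 34), (189, 36), (192, 47), (195, 48), (198, 48), (201, 47), (204, 48), (207, 44), (210, 95), (213, 86), (216, 255), (219, 91), (222, 79), (225, 165), (228, 93), (231, 75), (234, 75), (237, 90), (240, 91), (243, 149), (246, 114), (249, 44), (252, 43), (255, 43), (258, 29), (261, 70), (264, 174), (267, 161), (270, 161), (273, 172), (276, 187), (279, 194), (282, 196), (285, 194), (288, 215), (291, 228), (294, 228), (297, 227), (300, 227), (303, 227), (306, 215), (309, 225), (312, 211), (315, 149), (318, 152), (321, 133), (324, 181), (327, 186)]
```

The block's front edge (row 209), lip (row 245) and rim (row 134) all match an upright basket at x = 0.484, about 34 mm from the mat centre, so it's good. Next the gear: check it with the side view while moving over it.

Emit:
{"fn": "servo_tool", "kwargs": {
  "commands": [
    [0,-0.4,0,0,70],
    [-0.1,-0.8,0,0,70],
    [-0.1,-1,0,0,70],
    [-0.1,-1,0,0,70],
    [-0.1,-1,0,0,70],
    [-0.1,-1,0,0,70],
    [-0.1,-1,0,0,70],
    [-0.1,-1,0,0,70],
    [-0.1,-1,0,0,70],
    [-0.2,-1,-0.5,0,70],
    [-0.2,-1,-1,0,70],
    [-0.2,-1,-1,0,70],
    [-0.2,-1,-1,0,70],
    [-0.1,-0.9,-1,0,70],
    [0,-0.5,-0.5,0,70],
    [0,0,0,0,70],
    [0,0,0,0,70]
  ]
}}

```text
time: 24.73
tool_pos: [0.4378, -0.1537, 0.1452]
eef_rot: [-0.001, 0.998, -0.058, -0.001]
wrist_force: [-0.2, 0.2, -0.7]
width: 0.822
gripper_force: 0.0
```

```bash
python3 - <<'E'
from h import *
w=cam('wrist','g1_w'); print(env.state()['tool_pos'])
R=cv2.Rodrigues(np.array(w['rvec'],float))[0]; K=np.array(w['mtx']); o=-R.T@np.array(w['tvec']).ravel()
def fp(u,v,z):
    x=(u-K[0,2])/K[0,0]; y=(v-K[1,2])/K[1,1]; r=np.hypot(x,y)+1e-9
    d=R.T@np.array([x/r*np.sin(r),y/r*np.sin(r),np.cos(r)]); return o+d*(z-o[2])/d[2]
def find(img,roi=None):
    h=cv2.cvtColor(img,cv2.COLOR_RGB2HSV); m=((h[...,1]<45)&(h[...,2]>150)).astype(np.uint8)
    m=cv2.morphologyEx(m,cv2.MORPH_CLOSE,np.ones((5,5)))
    return [c for c in cv2.findContours(m,0,1)[0] if cv2.contourArea(c)>150]
for c in find(w['pixels']):
    (u,v),r=cv2.minEnclosingCircle(c); P=fp(u,v,.015)
    if abs(P[0]-.44)<.08 and abs(P[1]+.155)<.08: print('wrist',u,v,r,cv2.contourArea(c),P.round(4))
s=cv2.imread('pics/side0.png')[:,:,::-1]; cs=cam('side')
for c in find(s.copy()):
    (u,v),r=cv2.minEnclosingCircle(c); P=plane(cs,u,v,.012)
    if abs(P[0]-.44)<.08 and abs(P[1]+.155)<.08: print('side',u,v,r,P.round(4))
E
```

```text
[ 0.43847405 -0.15367423  0.14613228]
wrist 279.20623779296875 201.49514770507812 26.03089141845703 1886.0 [ 0.4453 -0.1555  0.015 ]
```

The gear is centred at about (0.443, -0.155), and the wrist and top views agree to about 5 mm. Descend and grip.

Emit:
{"fn": "servo_tool", "kwargs": {
  "commands": [
    [0.25,-0.08,-0.5,0,70],
    [0,0,-1,0,70],
    [0,0,-1,0,70],
    [0,0,-1,0,70],
    [0,0,-1,0,70],
    [0,0,-0.8,0,70],
    [0,0,-0.5,0,70],
    [0,0,0,0,70],
    [0,0,0,0,70]
  ]
}}

```text
time: 25.58
tool_pos: [0.4438, -0.1553, 0.0304]
eef_rot: [0.0, 0.998, -0.057, 0.0]
wrist_force: [-0.1, -0.0, -0.2]
width: 0.819
gripper_force: 0.0
```

Emit:
{"fn": "servo_tool", "kwargs": {
  "commands": [
    [0,0,-0.1,0,50],
    [0,0,0,0,30],
    [0,0,0,0,30],
    [0,0,0,0,30],
    [0,0,0,0,30],
    [0,0,0,0,30]
  ],
  "grip_force": 25
}}

```text
time: 26.08
tool_pos: [0.4441, -0.1559, 0.0291]
eef_rot: [0.0, 0.998, -0.057, 0.001]
wrist_force: [-1.0, 1.8, 6.1]
width: 0.478
gripper_force: 24.5
```

The gear is gripped (41 mm reading). Lift it, carry it into the bin's clear half, and release low.

Emit:
{"fn": "servo_tool", "kwargs": {
  "commands": [
    [0,0,0.5,0,30],
    [0,0,1,0,30],
    [0,0,1,0,30],
    [0,0,1,0,30],
    [0,0,1,0.3,30],
    [0.4,0,0.8,0.5,30],
    [0.8,0,0,0.5,30],
    [0.9,0,0,0.5,30],
    [0.9,0,0,0.5,30],
    [0.9,0,0,0.5,30],
    [0.9,0,0,0.5,30],
    [0.9,0,0,0.4,30],
    [0.9,0,0,0,30],
    [0.9,0,0,0,30],
    [0.6,0,0,0,30],
    [0.3,0,0,0,30],
    [0,0,0,0,30]
  ]
}}

```text
time: 27.5
tool_pos: [0.6121, -0.1556, 0.1345]
eef_rot: [0.0, 0.996, 0.091, 0.001]
wrist_force: [0.5, -0.6, -0.1]
width: 0.476
gripper_force: 25.3
```

Emit:
{"fn": "servo_tool", "kwargs": {
  "commands": [
    [0,0,-0.5,0,30],
    [0,0,-1,0,30],
    [0,0,-1,0,30],
    [0,0,-1,0,30],
    [0,0,-0.5,0,30],
    [0,0,0,0,30],
    [0,0,0,0,30]
  ]
}}

```text
time: 28.08
tool_pos: [0.6105, -0.1554, 0.0534]
eef_rot: [-0.0, 0.996, 0.091, -0.001]
wrist_force: [1.2, -0.5, -0.1]
width: 0.481
gripper_force: 25.4
```

Emit:
{"fn": "servo_tool", "kwargs": {
  "commands": [
    [0,0,-0.3,0,30],
    [0,0,0,0,45],
    [0,0,0,0,56],
    [0,0,0,0,56],
    [0,0,0.5,0,56],
    [0,0,1,0,56],
    [0,0,1,0,56],
    [0,0,1,0,56],
    [0,0,1,0,56],
    [0,0,1,0,56],
    [0,0,1,0,56],
    [0,0,1,0,56],
    [0,0,0,0,56],
    [0,0,0,0,56]
  ]
}}

```text
time: 29.25
tool_pos: [0.6122, -0.156, 0.2001]
eef_rot: [0.001, 0.996, 0.091, 0.002]
wrist_force: [-0.5, 0.3, -0.6]
width: 0.658
gripper_force: 0.0
```

```bash
python3 - <<'E'
from h import *
s=cam('side','end_s')
g=cv2.cvtColor(s['pixels'],cv2.COLOR_RGB2GRAY)[258:340,224:318]
r=cv2.resize(g,(47,41),interpolation=cv2.INTER_AREA)
for row in r: print(''.join(' .:-=+*#%@'[min(9,int(v)//22)] for v in row))
yaw=-.113; e=np.array([np.cos(yaw),np.sin(yaw)]); f=np.array([-e[1],e[0]]); O=np.array([.484,.117])
m=cv2.cvtColor(s['pixels'],cv2.COLOR_RGB2GRAY)
P=[[*(O+x*e+y*f),z+.004] for x,y,z in((.045,-.045,.055),(.045,-.045,0),(-.02,-.045,0),(0,-.025,.11),(0,.025,.11))]
q=proj(s,P).round().astype(int); print(q.tolist())
r=m[130:215:2,170:270:2]
for row in r: print(''.join(' .:-=+*#%@'[min(9,int(v)//22)] for v in row))
print(env.state()['tool_pos'],env.state()['time'])
E
```

```text
*****++++++=+++======--:::::::::------::-=*####
+++=+=======------------::::::::----::::-=+####
==--=-------------------::::::::--::::::-=+####
==---------------------::::::::::::::::::-+####
==----------------------::::::::::::----:-+*###
==----------------------::::::----------:-=*###
==--------------=========-:-:-------------=*###
=+----=======++++++++++++==+=------------:=+###
=+=+=+++++++++++++++++++++++=-------------=+###
===+++++++++++++++++++++++++=------------:-+##*
=+=+++++++++++++++++++++++++=------------:-+*#*
=+=+++++++++++++++++++++++++=------------:-=*##
=+=+++++++++++++++++++++=++++--------------=*##
=+=++++++++++++++++++++=++++=-------------:=+#*
=+=++++++++++++++++++++++==++=------------:=+##
=+=+++++++++++++++++===+**+++=------------:-+##
====+*+++++++++++++=-=*#%%%#*=------------:-+*#
====*##+++++++++++=-=#%%%%+#%*--------------=*#
====*##=**++++++++--*%++%%##%%+-------------=+#
===-=*++*#*++++++=-=#%+##+%%%%*-------------=+#
=====+==*#*++++++=-=#%+##*%*=%#-------------=+#
====+##=+++++++++=-=#%-=#%%#*%*------------:-+*
==+=*##+=+++++++==--*%*#%**%%%+------------:
[... 2464 characters left out ...]
::::::::::-+==+=-.**-+=:-:++**+#==*:-===--===
###*:::::::::::::=++=+==#=+=====-+---**=::-=++=-==
###=:::::::::::::::---+*:-===+==:---=**::::--=+**+
###+:::::::::::::::-=-:====+==:=:=++=+*.:::::--=+*
###-::::::::::::::::::+*====--+====*=**::::::::--=
##*:::::::::::::::::::=-:.=:-=+-=--:=#-::::::::--:
##*:::::::::::::::::::-++=++*-::--==*+.:::::::::::
##*:::::::::::::::::::::::::-=++++**-#::::::::-:::
##=::::::::::::::::::::::-:::::::::-+=:::..:::::--
##+:::::::::::::::::::::::::::::::::::::-::.::::::
##=:::::::::::::::-:::::::::::::::::::::=::::.::::
##*++++++++==:::=======-:------:::-:::::*..:::.:.:
##########++-+###########################::::::.::
[ 0.61130131 -0.1555494   0.19820817] 29.3
```

The gear lies flat in the bin beside the four balls. The basket's rear corner (244,205) matches the upright prediction. The gripper is clear, so I'm handing in.

```bash
python3 -c "
from station import env
print(env.close_job())"
```

```text
the job is handed in; nothing more can be done
None
```

The job is handed in with no verdict returned; by camera, all four balls and the gear are in the bin, the empty basket stands upright on its mat about 34 mm off centre, and nothing was spilt.

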